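Set running clearance on a disc pivot stand

TASK

On the small grey pivot stand, turn the black thumbscrew clockwise (seen from above) until it seats on the toothed disc, then back it off a quarter turn so that the disc has running clearance. The job finishes while holding: keep the thumbscrew pinched still at that setting and do not let go. Leave the dropper bottle, the two vials and the timer on the worktop undisturbed.

Things in the scene. Friction and masses are not known exactly. Their poses are not given: they have to be found in the camera images.
- stand: Grey C-frame stand, fixed. Origin: on the worktop under the screw axis; z up, x toward the back post. Foot 116 x 92 x 12 mm, x -48 to +68 mm; post 24 x 44 mm at x = +52 mm; top arm 34 mm wide, x -18 to +64 mm, z 112 to 130 mm, with a brass bush (25 mm wide, top z 133 mm). A toothed disc (66 mm wide, z 48 to 68 mm) sits fixed between the pivots. Only the thumbscrew is taller than the arm.
- wing: Flat black thumb grip of the thumbscrew, red stripe on top and on one narrow end (its -x end): 36 mm long (its x), 12 mm thick (its y: pinch across this), 33 mm high (z). Origin: its centre, on the screw axis, 164 mm above the worktop when seated; it turns with the screw and rises 6 mm a turn. Below it a round steel collar, 24 mm wide, top 16.5 mm under the origin.
- thumbscrew (a joint): Angle of the thumbscrew, rad: 0 = seated on a firm stop (wing x axis then along the stand x axis); grows counter-clockwise seen from above (backing off), to 4.6 at most. Clockwise from above brings it down to the seat. It stays where it is left; friction about 0.06 N m. It starts 1.9 to 3.4 rad off the seat.
- amber_bottle: Bystander, loose: amber glass dropper bottle, 56 mm diameter, 142 mm high; origin under its centre.
- vial_green: Bystander, loose: glass vial with green cap, 28 mm diameter, 60 mm high; origin under its centre.
- vial_black: Bystander, loose: glass vial with black cap, 28 mm diameter, 60 mm high; origin under its centre.
- timer: Bystander, loose: white timer lying on its back, 62 x 66 x 20 mm; origin under its centre.

How it is judged:
On the way:
1. the thumbscrew is seated (within 0.08 rad of its stop) (value of joint thumbscrew below 0.08 rad), for 0.2 s.
At the end, for the whole second after the job is handed in: After having been seated, the thumbscrew stands a quarter turn (1.57 rad, within 0.22 rad) back from the seat, is not turning, and is still pinched by the fingers (more than 3 N) through the last second (value of joint thumbscrew between 1.35 and 1.79 rad and velocity of joint thumbscrew between -0.05 and 0.05 rad/s and contact force between the fingers and wing above 3 N); the arm keeps its last pose, push and grip.
It fails at once if the bottle, a vial or the timer is moved by more than 2 cm or knocked over (distance of any of amber_bottle, vial_green, vial_black, timer from where it was at the start of the episode above 0.02 m or angle between any of amber_bottle, vial_green, vial_black, timer's own z axis and vertical above 0.5 rad).
It also fails if it takes over 48 s, if anything falls off the work surface, if the arm or the gripper's body presses on something with over 40 N, if the wrist force passes 120 N, or if a joint passes its speed limit or range.

ROBOT

A 6-joint arm with a two-finger parallel gripper is mounted at the origin on the work surface; the furniture and walls round the work are solid. World frame = base frame: x ahead of the robot, y to its left, z up, the work surface at z = 0. Lengths are in m, angles in rad, forces in N, time in s.
With the tool pointing down it reaches from about 0.3 to 0.95 m from the base axis. Payload 3.1 kg.
Tool frame: the origin (TCP) lies midway between the tips of the shut fingers; the grasp point (between the pads) lies 19 mm behind it (ctrl.grip_depth is the distance from the TCP to the grasp point, in m); z points along the fingers, y is the direction in which the jaws open and shut (so a half turn about z gives the same grasp; the last joint's range is limited). The gripper opens to 85 mm and grips with 20 to 120 N. Pads are 22 mm wide; open, the fingers measure 114 mm over their backs; the gripper's body (76 mm by 85 mm) begins 54 mm behind the grasp point. The pads swing forward as they close: fully open they stand 13 mm farther back than shut.
Start: joints at [1.168, 0.308, 1.634, -0, 1.2, -0.07], TCP at [0.204, 0.591, 0.231] pointing down, gripper open.
Joint ranges: [-3.06, 3.06], [-0.79, 1.96], [0.05, 2.63], [-1.19, 4.34], [0.05, 2.64], [-2.94, 2.94]. Speed limits (rad/s): [2.79, 2.79, 3.14, 3.14, 3.14, 3.14].

INTERFACE

Orientations are given as a unit quaternion [w, x, y, z].
In Python, from cell import ctrl gives the robot as it stands.
- The arm moves only by the tool arm_command, never from a script. Its argument "motion" is a list of rows, each a list of 5 numbers: the opening, from 0 (shut) to 1 (fully open), then the shift along the tool's x, y, z in units of 25 mm (1.0 is 25 mm), then the turn about the tool's z in units of 5 degrees (1.0 is 5 degrees). In form: [[gripper, x, y, z, spin], ...]. A call has exactly 5 rows; each row shifts and turns the commanded pose from where the row before left it, along the tool's axes as they then stand; what a row does not reach is not made up. A row lasts 1/10 s, in which the tool goes at most 50 mm and 8.59 degrees, less where a joint would pass 70% of its speed; a pose out of reach is approached as far as the arm can. A call is refused whole if a number of a shift passes 1 or a number of a turn 1, either way. A call with a gripper value outside its range is refused whole. The fingers move at their own pace and stop on an object; "grip_force" is the grip in N (left out, the last holds). Time passes only in rows, so rows that do not move let the fingers close, or fill a call up. It gives the time, the measured TCP pose, the force and the opening at its end, in the units of the state.
- ctrl.sense(): the state, without advancing time (a new reading comes with each control period).
- ctrl.camera(name): name is "scene" or "top" or "wrist"; returns a dict with "pixels" (384x512x3 uint8, blue, green, red), "mtx" (3x3 intrinsics, pixels), "xyz" and "rotation" of the camera in the world; the wrist camera has in their place "T_tool_cam" (4x4, takes a point from camera to tool coordinates, whose origin is the TCP and whose axes are the flange's). Camera axes: x right, y down, z forward; pixel columns grow to the right and rows downward; lengths in m; the calibration is good to about 2 mm. A picture is of the moment at which its call begins: read the wrist's pose just before it. There is no depth.
- ctrl.finish_job(): hands the job in, once; it reports no verdict.
The state is a dict: "t": time; "joints": joint angles; "joint_vel": joint speeds; "joint_torque": joint torques, N m; "position": TCP position; "eef_rot": TCP orientation; "ft_force": force on the tool from outside, world axes, zero at the start; "moment": the same for the moment, N m; "grip_width": finger opening in m.
Only numpy, scipy, OpenCV 4.12 (cv2) and the standard library are available. Lean on these libraries where they do the work, as an engineer would, in place of code of your own. Each camera call takes 0.05 s, during which the arm holds its last target. There are 200 camera calls.

## Working session

There is one attempt and no reset: what is moved stays moved. The work goes in short steps, Python scripts to look and compute and a tool call to move; the robot and the scene stay as the last step left them, time stands still between calls to the robot, and variables do not carry over. Pictures are saved under pics/ and viewed, about 8 in all and at most 12, crops included, and the job is handed in when it is done.

Besides the shell and the picture viewer there is one more tool, called by a JSON object that holds its "method" and its "body", one argument or row to a line. arm_command: Moves the arm, as the interface text tells. Its arguments: {"type":"object","properties":{"motion":{"type":"array"},"grip_force":{"type":"number"}},"required":["motion"]}

```bash
mkdir -p pics; ls; python3 - <<'E'
from cell import ctrl
import cv2,numpy as np
s=ctrl.sense();print(s)
for n in("scene","top"):
    c=ctrl.camera(n);cv2.imwrite(f"pics/{n}0.png",c["pixels"]);print(n,c["mtx"].tolist(),c["xyz"],np.array(c["rotation"]).tolist())
    np.savez(f"{n}0.npz",K=c["mtx"],p=c["xyz"],R=c["rotation"])
a=cv2.imread("pics/scene0.png");b=cv2.imread("pics/top0.png")
cv2.imwrite("pics/a.png",cv2.resize(np.hstack([a,b]),(800,300)))
E
```

```text
pics
{'t': 0.0, 'joints': array([ 1.16831252e+00,  3.09006537e-01,  1.63522472e+00, -2.67447285e-06,
        1.19971929e+00, -6.96612114e-02]), 'joint_vel': array([ 3.64686262e-04, -5.62494114e-05,  7.05551762e-04,  6.43017151e-04,
        1.67716474e-03,  1.27375848e-03]), 'joint_torque': array([ 1.45525132e-04, -4.15243542e+01, -2.76665479e+01, -2.26063039e-04,
        1.02651893e-02,  7.29898659e-06]), 'position': array([0.2038657 , 0.58991911, 0.23002796]), 'eef_rot': array([-2.74528174e-04,  1.65643702e-01,  9.86184959e-01, -1.14654002e-03]), 'ft_force': array([0.23722887, 0.23430745, 0.44938823]), 'moment': array([-0.04213871, -0.04274313, -0.02120403]), 'grip_width': 0.08575469776248722}
scene [[477.67537044643854, 0.0, 255.52178310292325], [0.0, 477.67537044643854, 189.3487690717348], [0.0, 0.0, 1.0]] [0.56933618 0.9432687  0.78164052] [-0.024398157824927765, 0.03537580440552341, 0.9018681141954772, -0.42986880202557815]
top [[412.7105068189532, 0.0, 256.6966290746939], [0.0, 412.7105068189532, 189.43409058849693], [0.0, 0.0, 1.0]] [0.25886794 0.11957782 1.11175518] [-0.07571372940839427, 0.7378658811265703, -0.6669508775639029, 0.07069582424105597]
```

View pics/top0.png

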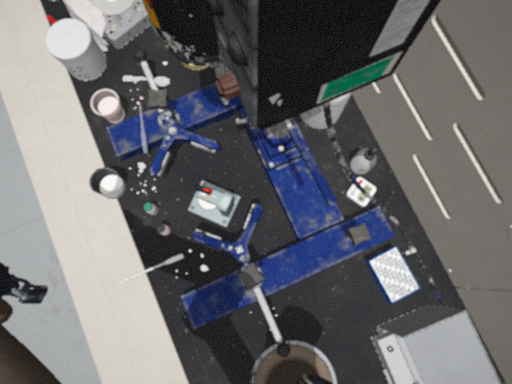

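View pics/scene0.png

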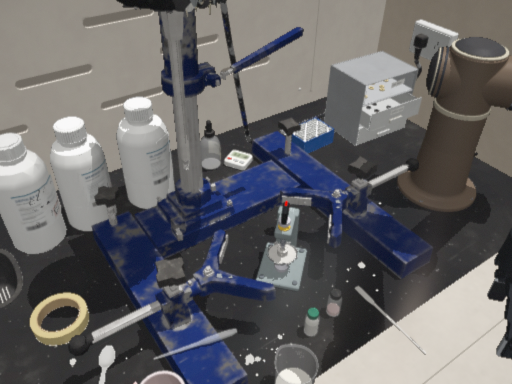

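The top view shows the stand at about (214,203) with the red stripe near (207,190) and the green and black vials at (150,207) and (163,229). The scene view shows the stand at about (283,250), the black/red wing near (285,212), and blue clamp frames all around.

```bash
cat > h.py <<'E'
import numpy as np,cv2
from scipy.spatial.transform import Rotation as Ro
def q2R(q): return Ro.from_quat(np.roll(np.asarray(q,float),-1)).as_matrix()
def load(n):
    d=np.load(n);return d["K"],d["p"],q2R(d["R"])
def proj(c,P):
    K,p,R=c;v=(np.atleast_2d(P)-p)@R@K.T;return v[:,:2]/v[:,2:]
def ray(c,uv):
    K,p,R=c;d=R@np.linalg.solve(K,[uv[0],uv[1],1.]);return p,d
def onz(c,uv,z):
    p,d=ray(c,uv);return p+d*(z-p[2])/d[2]
def wristcam(ctrl):
    s=ctrl.sense();c=ctrl.camera("wrist");T=np.array(c["T_tool_cam"]);R=q2R(s["eef_rot"])
    return c["pixels"],(np.array(c["mtx"]),s["position"]+R@T[:3,3],R@T[:3,:3])
def tri(rays):
    A=0;b=0
    for p,d in rays:
        d=d/np.linalg.norm(d);M=np.eye(3)-np.outer(d,d);A=A+M;b=b+M@p
    return np.linalg.solve(A,b)
E
python3 - <<'E'
from h import *
from cell import ctrl
S=load("scene0.npz");T=load("top0.npz")
P=[[0,0,0],[.204,.591,.231],[.204,.591,.4]]
print(proj(S,P),proj(T,P))
px,W=wristcam(ctrl);cv2.imwrite("pics/w0.png",px);print(W)
for n,c in(("scene0",S),("top0",T)):
    im=cv2.imread(f"pics/{n}.png");h=cv2.cvtColor(im,cv2.COLOR_BGR2HSV)
    m=((h[...,0]<8)|(h[...,0]>172))&(h[...,1]>150)&(h[...,2]>90)
    k,l,st,ce=cv2.connectedComponentsWithStats(m.astype(np.uint8))
    for i in range(1,k):
        if st[i,4]>3:print(n,st[i],ce[i])
cr=lambda f,x,y,w,h:cv2.resize(cv2.imread(f)[y:y+h,x:x+w],(400,400),interpolation=cv2.INTER_CUBIC)
cv2.imwrite("pics/crop.png",np.hstack([cr("pics/scene0.png",235,190,100,100),cr("pics/top0.png",140,160,110,110)]))
E
```

```text
[[435.65074224 185.84311874]
 [496.97152642 330.57736847]
 [546.56455008 242.19463339]] [[292.38137224 386.4260703 ]
 [ 27.23631058 279.90679579]
 [-27.15120798 280.75943294]]
(array([[270.44601968,   0.        , 258.71007163],
       [  0.        , 270.44601968, 190.77221486],
       [  0.        ,   0.        ,   1.        ]]), array([0.14107895, 0.61203709, 0.37307145]), array([[ 0.32698756,  0.91215075,  0.24710351],
       [ 0.94502712, -0.3151416 , -0.08723256],
       [-0.00169665,  0.26204347, -0.96505458]]))
scene0 [284 201   4   5  17] [285.70588235 203.29411765]
top0 [147   0   3   3   4] [148.25   0.75]
top0 [47 15  9  8 40] [50.75  18.725]
top0 [203 188   8   6  28] [206.85714286 189.78571429]
```

View pics/crop.png

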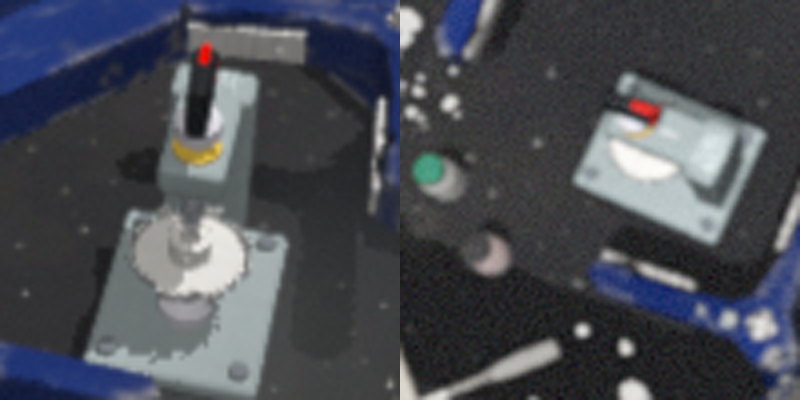

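View pics/w0.png

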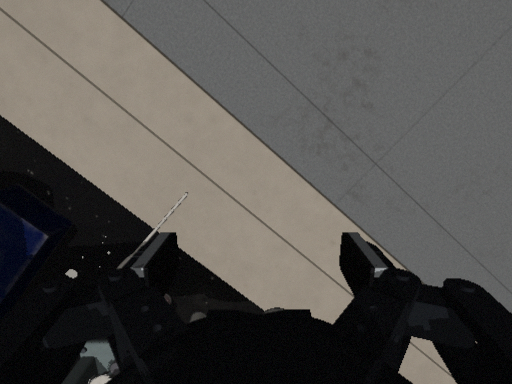

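```bash
python3 - <<'E'
from h import *
S=load("scene0.npz");T=load("top0.npz")
f=lambda x,y:(140+(x-400)*.275,160+y*.275)
g=lambda x,y:(235+x*.25,190+y*.25)
C=np.array([onz(T,f(*p),.012)[:2] for p in((625,72),(768,130),(717,243),(575,183))]);print("top foot",C.round(4).tolist())
C2=np.array([onz(S,g(*p),.012)[:2] for p in((130,208),(287,236),(258,398),(84,360))]);print("scene foot",C2.round(4).tolist())
print("red tri",tri([ray(S,(285.7,203.3)),ray(T,(206.9,189.8))]))
print("red top at .18",onz(T,(206.9,189.8),.187),onz(S,(285.7,203.3),.187))
for n,u in(("gv",f(430,170)),):print(n,onz(T,u,.06))
print("bv",onz(T,f(480,245),.06))
print("black end",onz(T,f(607,103),.187), "red end",onz(T,f(661,113),.187), onz(T,f(630,106),.187))
E
```

```text
top foot [[0.5013, 0.2911], [0.4679, 0.1793], [0.3801, 0.2074], [0.4138, 0.3171]]
scene foot [[0.4674, 0.1868], [0.3825, 0.2147], [0.4164, 0.3261], [0.5027, 0.2948]]
red tri [0.44275482 0.25016224 0.17960036]
red top at .18 [0.44053785 0.24934064 0.187     ] [0.44501931 0.25832294 0.187     ]
gv [0.40587702 0.41200953 0.06      ]
bv [0.3566399  0.36889415 0.06      ]
black end [0.44165553 0.27248887 0.187     ] red end [0.43870721 0.23788009 0.187     ] [0.44120265 0.25784006 0.187     ]
```

```bash
python3 - <<'E'
from h import *
S=load("scene0.npz");T=load("top0.npz")
for n,a,b in(("knob near robot",(362,170),(252,275)),("knob2",(170,268),(157,98)),("tripod hub",(335,203),(243,245)),("post knob",(290,126),(362,233)),("rod end near robot",(412,164),(283,349)),("bottle",(209,128),(369,153)),("timer",(238,159),(362,192)),("clamp2 hub",(208,270),(172,130))):
    P=tri([ray(S,a),ray(T,b)]);print(n,P.round(3),np.abs(proj(S,P)-a).max().round(1))
for z in(0,.05,.1):print("column base",onz(S,(190,200),z))
# column: points along scene image, project vertical line hypotheses in top
for z in (.05,.2,.4,.6): print(z, proj(T,onz(S,(190,200),.08)*[1,1,0]+[0,0,z]), proj(S,onz(S,(190,200),.08)*[1,1,0]+[0,0,z]))
import numpy as np
a=-106.6*np.pi/180;print(np.cos(a),np.sin(a))
E
```

```text
knob near robot [0.259 0.128 0.161] 0.8
knob2 [0.657 0.399 0.178] 0.5
tripod hub [0.324 0.159 0.098] 3.1
post knob [ 0.382 -0.123  0.125] 1.2
rod end near robot [0.102 0.039 0.105] 0.1
bottle [ 0.59  -0.134  0.118] 0.4
timer [ 0.514 -0.149  0.005] 0.3
clamp2 hub [0.596 0.364 0.128] 0.4
column base [ 6.45513641e-01  1.35464435e-02 -1.11022302e-16]
column base [0.64064072 0.07301894 0.05      ]
column base [0.6357678  0.13249144 0.1       ]
0.05 [[273.44116114 134.36392105]] [[190.94651101 209.93233844]]
0.2 [[276.18830254 112.87654224]] [[185.85893691 156.54520681]]
0.4 [[281.47178    71.5506455]] [[177.37922394  67.56221723]]
0.6 [[290.33088995   2.25714218]] [[166.07211776 -51.09039689]]
-0.28568836740497344 -0.9583225744651332
```

The wing reads as about 3.3 rad off the seat, with its axis near (0.444, 0.262). A single grasp works if J6 starts near -150°. First I'll translate to a hover.

{"method": "arm_command", "body": {
  "motion": [
    [1, -0.5, -0.35, -0.3, 0],
    [1, -0.9, -0.62, -0.3, 0],
    [1, -0.9, -0.62, -0.3, 0],
    [1, -0.9, -0.62, -0.3, 0],
    [1, -0.9, -0.62, 0, 0]
  ],
  "grip_force": 40
}}

```text
t: 0.65
position: [0.2795, 0.4893, 0.2632]
eef_rot: [0.001, 0.166, 0.986, 0.001]
ft_force: [0.1, -0.1, -1.1]
grip_width: 0.0853
```

{"method": "arm_command", "body": {
  "motion": [
    [1, -0.9, -0.62, 0, 0],
    [1, -0.9, -0.62, 0, 0],
    [1, -0.9, -0.62, 0, 0],
    [1, -0.9, -0.62, 0, 0],
    [1, -0.9, -0.62, 0, 0]
  ]
}}

```text
t: 1.15
position: [0.3598, 0.3784, 0.2618]
eef_rot: [0.0, 0.166, 0.986, -0.0]
ft_force: [0.4, 0.5, 0.8]
grip_width: 0.0853
```

{"method": "arm_command", "body": {
  "motion": [
    [1, -0.9, -0.62, 0, 0],
    [1, -0.9, -0.62, 0, 0],
    [1, -0.9, -0.62, 0, 0],
    [1, -0.9, -0.62, 0, 0],
    [1, -0.3, -0.2, 0, 0]
  ]
}}

```text
t: 1.65
position: [0.4305, 0.2825, 0.2618]
eef_rot: [0.001, 0.167, 0.986, -0.0]
ft_force: [-0.5, 0.5, 0.2]
grip_width: 0.0857
```

{"method": "arm_command", "body": {
  "motion": [
    [1, 0, 0, 0, -1],
    [1, 0, 0, 0, -1],
    [1, 0, 0, 0, -1],
    [1, 0, 0, 0, -1],
    [1, 0, 0, 0, -1]
  ]
}}

```text
t: 2.15
position: [0.4289, 0.285, 0.2615]
eef_rot: [-0.0, -0.054, 0.999, 0.0]
ft_force: [0.4, 0.4, -0.5]
grip_width: 0.0857
```

{"method": "arm_command", "body": {
  "motion": [
    [1, 0, 0, 0, -1],
    [1, 0, 0, 0, -1],
    [1, 0, 0, 0, -1],
    [1, 0, 0, 0, -1],
    [1, 0, 0, 0, -1]
  ]
}}

```text
t: 2.65
position: [0.4288, 0.2851, 0.2615]
eef_rot: [-0.0, -0.268, 0.963, 0.0]
ft_force: [-0.5, -0.6, -0.1]
grip_width: 0.0854
```

{"method": "arm_command", "body": {
  "motion": [
    [1, 0, 0, 0, -1],
    [1, 0, 0, 0, -1],
    [1, 0, 0, 0, -1],
    [1, 0, 0, 0, -1],
    [1, 0, 0, 0, -1]
  ]
}}

```text
t: 3.15
position: [0.4288, 0.2851, 0.2615]
eef_rot: [-0.0, -0.471, 0.882, 0.0]
ft_force: [-1.1, -0.2, -0.2]
grip_width: 0.0854
```

{"method": "arm_command", "body": {
  "motion": [
    [1, 0, 0, 0, -1],
    [1, 0, 0, 0, -1],
    [1, 0, 0, 0, -1],
    [1, 0, 0, 0, -1],
    [1, 0, 0, 0, 0]
  ]
}}

```text
t: 3.65
position: [0.4289, 0.2851, 0.2615]
eef_rot: [0.0, -0.615, 0.788, 0.0]
ft_force: [0.1, -0.5, 0.0]
grip_width: 0.0857
```

```bash
python3 - <<'E'
from h import *
from cell import ctrl
px,W=wristcam(ctrl);cv2.imwrite("pics/w1.png",px);np.savez("w1.npz",K=W[0],p=W[1],R=W[2])
s=ctrl.sense();print(s["t"],s["position"],s["joints"],s["ft_force"]);R=q2R(s["eef_rot"]);print(R,np.degrees(np.arctan2(R[1,0],R[0,0])))
print(proj(W,[[.444,.262,.183],[.444,.262,.15],s["position"]]))
E
```

```text
3.7 [0.42896051 0.28510357 0.26148516] [ 5.01934403e-01  6.61965337e-02  1.85780288e+00  1.83431400e-04
  1.21756047e+00 -2.39252360e+00] [ 0.13717498  0.35543325 -1.0100946 ]
[[-2.44688205e-01 -9.69601815e-01 -5.40766632e-05]
 [-9.69601805e-01  2.44688193e-01  1.66643413e-04]
 [-1.48345835e-04  9.32085079e-05 -9.99999985e-01]] -104.1634085160719
[[234.1337886  176.09121536]
 [237.13907499 168.78815763]
 [258.22103292 236.86263731]]
```

View pics/w1.png

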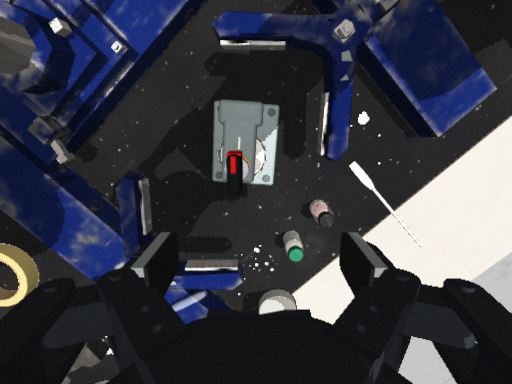

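Wrist view: the wing lies at about (235,152)–(234,190). The red stripe covers its far half at (234,162), and the arm and post are behind it toward (240,110). I'll crop for detail.

```bash
python3 - <<'E'
from h import *
d=np.load("w1.npz");W=(d["K"],d["p"],d["R"])
im=cv2.imread("pics/w1.png");h=cv2.cvtColor(im,cv2.COLOR_BGR2HSV)
m=(((h[...,0]<8)|(h[...,0]>172))&(h[...,1]>150)&(h[...,2]>70)).astype(np.uint8)
k,l,st,ce=cv2.connectedComponentsWithStats(m)
for i in range(1,k):
    if st[i,4]>20:
        print(st[i],ce[i]);c=cv2.findContours((l==i).astype(np.uint8),0,2)[0][0];b=cv2.boxPoints(cv2.minAreaRect(c));print(b,np.array([onz(W,p,.183) for p in b]).round(4))
cv2.imwrite("pics/c1.png",cv2.resize(im[90:210,190:300],(550,600),interpolation=cv2.INTER_NEAREST))
E
```

```text
[227 151  15  23 173] [233.28323699 159.93641618]
[[227. 151.]
 [241. 151.]
 [241. 173.]
 [227. 173.]] [[0.4441 0.2404 0.183 ]
 [0.433  0.2432 0.183 ]
 [0.4377 0.2609 0.183 ]
 [0.4491 0.258  0.183 ]]
```

View pics/c1.png

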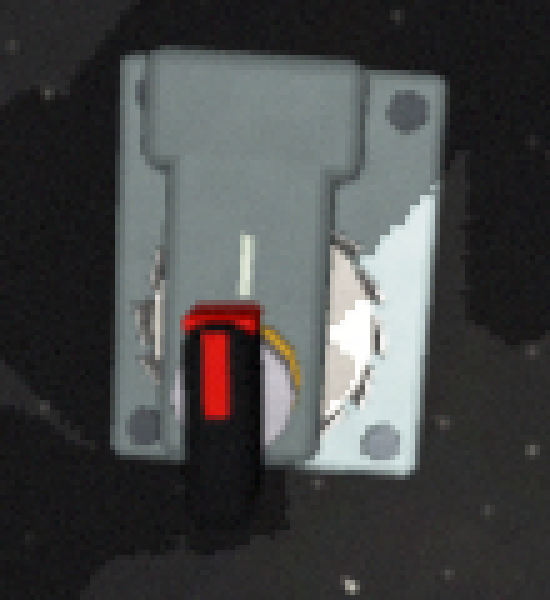

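```bash
python3 - <<'E'
from h import *
d=np.load("w1.npz");W=(d["K"],d["p"],d["R"])
g=lambda x,y:(190+x/5-.4,90+y/5-.4)
def ang(a,b,z):
    A,B=onz(W,g(*a),z),onz(W,g(*b),z);v=B-A;return A[:2].round(4),B[:2].round(4),np.degrees(np.arctan2(v[1],v[0])).round(1),np.linalg.norm(v).round(4)
print("stripe L",ang((203,332),(203,418),.183))
print("stripe R",ang((230,332),(230,418),.183))
print("stripe C",ang((216.5,332),(216.5,418),.183))
print("wing top end",ang((223,325),(223,540),.183))
print("footL",ang((122,55),(112,455),.012));print("footR",ang((447,75),(413,475),.012))
print("foot bottom",ang((112,455),(413,475),.012))
print("armL",ang((165,165),(162,455),.13));print("armR",ang((332,180),(318,455),.13));print("arm end",ang((162,455),(318,458),.13))
print("arm top end ", "post",ang((150,55),(360,65),.13))
E
```

```text
stripe L (array([0.4426, 0.245 ]), array([0.4465, 0.2588]), np.float64(74.3), np.float64(0.0144))
stripe R (array([0.4383, 0.2461]), array([0.4422, 0.2599]), np.float64(74.6), np.float64(0.0144))
stripe C (array([0.4405, 0.2455]), array([0.4443, 0.2594]), np.float64(74.5), np.float64(0.0144))
wing top end (array([0.4392, 0.2447]), array([0.4489, 0.2801]), np.float64(74.5), np.float64(0.0368))
footL (array([0.4668, 0.1847]), array([0.502 , 0.2925]), np.float64(71.9), np.float64(0.1134))
footR (array([0.3811, 0.2116]), array([0.4165, 0.3203]), np.float64(71.9), np.float64(0.1143))
foot bottom (array([0.502 , 0.2925]), array([0.4165, 0.3203]), np.float64(162.0), np.float64(0.0899))
armL (array([0.4482, 0.2173]), array([0.465 , 0.2734]), np.float64(73.3), np.float64(0.0586))
armR (array([0.417 , 0.2281]), array([0.4335, 0.2814]), np.float64(72.8), np.float64(0.0558))
arm end (array([0.465 , 0.2734]), array([0.4337, 0.282 ]), np.float64(164.8), np.float64(0.0325))
arm top end  post (array([0.4453, 0.1968]), array([0.4065, 0.2085]), np.float64(163.3), np.float64(0.0405))
```

{"method": "arm_command", "body": {
  "motion": [
    [1, 0.78, -0.84, 0, 0.27],
    [1, 0, 0, 0.8, 0],
    [1, 0, 0, 1, 0],
    [1, 0, 0, 1, 0],
    [1, 0, 0, 0.8, 0]
  ]
}}

```text
t: 4.2
position: [0.4442, 0.2608, 0.17]
eef_rot: [-0.001, -0.605, 0.796, 0.0]
ft_force: [-1.1, 0.1, 1.1]
grip_width: 0.0856
```

{"method": "arm_command", "body": {
  "motion": [
    [1, 0, 0, 0.5, 0],
    [1, 0, 0, 0.2, 0],
    [1, 0, 0, 0, 0],
    [1, 0, 0, 0, 0],
    [1, 0, 0, 0, 0]
  ]
}}

```text
t: 4.7
position: [0.4458, 0.2617, 0.1551]
eef_rot: [0.001, -0.606, 0.796, -0.0]
ft_force: [0.0, 0.2, 0.5]
grip_width: 0.0854
```

```bash
python3 - <<'E'
from h import *
from cell import ctrl
px,W=wristcam(ctrl);s=ctrl.sense();R=q2R(s["eef_rot"]);print(s["t"],s["position"],s["joints"],np.degrees(np.arctan2(R[1,0],R[0,0])),s["ft_force"],s["moment"])
cv2.imwrite("pics/w2.png",px)
E
```

```text
4.75 [0.44571803 0.26160072 0.15493898] [ 4.46483098e-01  1.90185195e-01  1.95166177e+00 -1.11164364e-05
  9.97464073e-01 -2.42594328e+00] -105.42167277216487 [-0.7832791  -0.03423543  0.01504535] [-0.0071822  -0.0073424  -0.04659695]
```

View pics/w2.png

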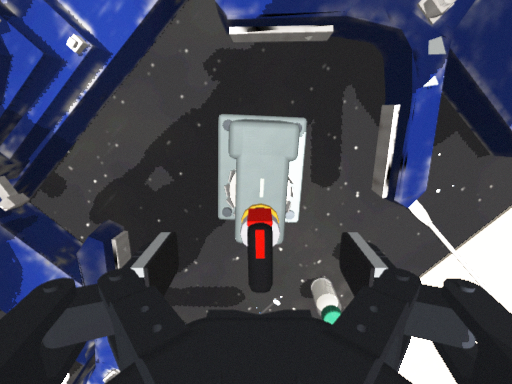

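The wing, at (260,260), sits centred between the pads at (165,255) and (355,255). Closing now.

{"method": "arm_command", "body": {
  "motion": [
    [0, 0, 0, 0, 0],
    [0, 0, 0, 0, 0],
    [0, 0, 0, 0, 0],
    [0, 0, 0, 0, 0],
    [0, 0, 0, 0, 0]
  ],
  "grip_force": 40
}}

```text
t: 5.25
position: [0.4449, 0.2611, 0.1538]
eef_rot: [0.0, -0.606, 0.796, -0.0]
ft_force: [0.1, 0.2, 0.3]
grip_width: 0.0127
```

{"method": "arm_command", "body": {
  "motion": [
    [0, 0, 0, 0, 0],
    [0, 0, 0, 0, 0],
    [0, 0, 0, 0, 0],
    [0, 0, 0, 0, 0],
    [0, 0, 0, 0, 0]
  ]
}}

```text
t: 5.75
position: [0.445, 0.2611, 0.1538]
eef_rot: [0.0, -0.606, 0.796, -0.0]
ft_force: [1.0, -0.4, -0.4]
grip_width: 0.0113
```

```bash
cat > st.py <<'E'
from h import *
from cell import ctrl
s=ctrl.sense();R=q2R(s["eef_rot"]);print(s["t"],s["position"].round(4),"j6 %.3f yaw %.2f w %.4f"%(s["joints"][5],np.degrees(np.arctan2(R[1,0],R[0,0])),s["grip_width"]),s["ft_force"].round(1),s["moment"].round(3),"tq6 %.3f"%s["joint_torque"][5])
E
python3 st.py
```

```text
5.75 [0.445  0.2611 0.1538] j6 -2.426 yaw -105.41 w 0.0113 [ 1.  -0.4 -0.4] [-0.05  -0.04   0.033] tq6 0.038
```

{"method": "arm_command", "body": {
  "motion": [
    [0, 0, 0, 0.003, 1],
    [0, 0, 0, 0.003, 1],
    [0, 0, 0, 0.003, 1],
    [0, 0, 0, 0.003, 1],
    [0, 0, 0, 0.003, 1]
  ]
}}

```text
t: 6.25
position: [0.4447, 0.2612, 0.1534]
eef_rot: [-0.0, -0.418, 0.909, 0.0]
ft_force: [1.0, -0.0, 2.0]
grip_width: 0.0115
```

```bash
python3 st.py
```

```text
6.25 [0.4447 0.2612 0.1534] j6 -1.986 yaw -130.62 w 0.0115 [ 1. -0.  2.] [-0.006  0.016  0.095] tq6 -0.508
```

{"method": "arm_command", "body": {
  "motion": [
    [0, 0, 0, 0.003, 1],
    [0, 0, 0, 0.003, 1],
    [0, 0, 0, 0.004, 1],
    [0, 0, 0, 0.003, 1],
    [0, 0, 0, 0.004, 1]
  ]
}}

```text
t: 6.75
position: [0.4446, 0.2614, 0.153]
eef_rot: [-0.0, -0.211, 0.977, 0.0]
ft_force: [0.4, -0.3, 1.4]
grip_width: 0.0112
```

{"method": "arm_command", "body": {
  "motion": [
    [0, 0, 0, 0.003, 1],
    [0, 0, 0, 0.003, 1],
    [0, 0, 0, 0.004, 1],
    [0, 0, 0, 0.003, 1],
    [0, 0, 0, 0.004, 1]
  ]
}}

```text
t: 7.25
position: [0.4446, 0.2616, 0.1526]
eef_rot: [-0.0, 0.006, 1.0, 0.0]
ft_force: [0.0, 0.8, 1.2]
grip_width: 0.0115
```

{"method": "arm_command", "body": {
  "motion": [
    [0, 0, 0, 0.003, 1],
    [0, 0, 0, 0.003, 1],
    [0, 0, 0, 0.004, 1],
    [0, 0, 0, 0.003, 1],
    [0, 0, 0, 0.004, 1]
  ]
}}

```text
t: 7.75
position: [0.4446, 0.2619, 0.1522]
eef_rot: [-0.0, 0.222, 0.975, 0.001]
ft_force: [-0.2, 2.3, 0.7]
grip_width: 0.0115
```

{"method": "arm_command", "body": {
  "motion": [
    [0, 0, 0, 0.003, 1],
    [0, 0, 0, 0.003, 1],
    [0, 0, 0, 0.004, 1],
    [0, 0, 0, 0.003, 1],
    [0, 0, 0, 0.004, 1]
  ]
}}

```text
t: 8.25
position: [0.4448, 0.2621, 0.1518]
eef_rot: [-0.0, 0.428, 0.904, 0.001]
ft_force: [-0.2, 2.1, 0.6]
grip_width: 0.0114
```

{"method": "arm_command", "body": {
  "motion": [
    [0, 0, 0, 0.003, 1],
    [0, 0, 0, 0.003, 1],
    [0, 0, 0, 0.004, 1],
    [0, 0, 0, 0.003, 1],
    [0, 0, 0, 0.004, 1]
  ]
}}

```text
t: 8.75
position: [0.445, 0.2622, 0.1513]
eef_rot: [-0.0, 0.613, 0.79, 0.001]
ft_force: [-0.0, 1.6, -0.9]
grip_width: 0.0115
```

{"method": "arm_command", "body": {
  "motion": [
    [0, 0, 0, 0.003, 1],
    [0, 0, 0, 0.003, 1],
    [0, 0, 0, 0.004, 1],
    [0, 0, 0, 0.003, 1],
    [0, 0, 0, 0, 0]
  ]
}}

```text
t: 9.25
position: [0.4452, 0.2622, 0.1511]
eef_rot: [-0.0, 0.74, 0.673, 0.001]
ft_force: [0.6, 3.2, -1.5]
grip_width: 0.0113
```

```bash
python3 st.py
```

```text
9.25 [0.4452 0.2622 0.1511] j6 0.541 yaw 84.55 w 0.0113 [ 0.6  3.2 -1.5] [ 0.455 -0.147 -0.047] tq6 0.240
```

{"method": "arm_command", "body": {
  "motion": [
    [0, 0, 0, 0.003, 0.6],
    [0, 0, 0, 0.003, 0.6],
    [0, 0, 0, 0.003, 0.6],
    [0, 0, 0, 0, 0],
    [0, 0, 0, 0, 0]
  ]
}}

```text
t: 9.75
position: [0.4453, 0.2621, 0.1509]
eef_rot: [-0.0, 0.79, 0.613, 0.001]
ft_force: [1.0, 4.7, -1.5]
grip_width: 0.0114
```

```bash
python3 st.py
```

```text
9.75 [0.4453 0.2621 0.1509] j6 0.696 yaw 75.67 w 0.0114 [ 1.   4.7 -1.5] [ 0.684 -0.234  0.001] tq6 -0.033
```

{"method": "arm_command", "body": {
  "motion": [
    [0, 0, 0, 0, 0.4],
    [0, 0, 0, 0, 0.4],
    [0, 0, 0, 0, 0],
    [0, 0, 0, 0, 0],
    [0, 0, 0, 0, 0]
  ]
}}

```text
t: 10.25
position: [0.4453, 0.262, 0.1508]
eef_rot: [-0.0, 0.811, 0.586, 0.001]
ft_force: [2.1, 4.5, -1.8]
grip_width: 0.0115
```

```bash
python3 st.py
```

```text
10.25 [0.4453 0.262  0.1508] j6 0.766 yaw 71.68 w 0.0115 [ 2.1  4.5 -1.8] [ 0.811 -0.274  0.106] tq6 0.094
```

{"method": "arm_command", "body": {
  "motion": [
    [0, 0, 0, 0, 0.4],
    [0, 0, 0, 0, 0.4],
    [0, 0, 0, 0, 0],
    [0, 0, 0, 0, 0],
    [0, 0, 0, 0, 0]
  ]
}}

```text
t: 10.75
position: [0.4453, 0.262, 0.1509]
eef_rot: [0.0, 0.829, 0.56, 0.001]
ft_force: [1.2, 4.6, -1.3]
grip_width: 0.0116
```

```bash
python3 st.py
```

```text
10.75 [0.4453 0.262  0.1509] j6 0.830 yaw 68.11 w 0.0116 [ 1.2  4.6 -1.3] [ 0.96  -0.152  1.645] tq6 1.655
```

{"method": "arm_command", "body": {
  "motion": [
    [0, 0, 0, 0, 0.4],
    [0, 0, 0, 0, 0.4],
    [0, 0, 0, 0, 0],
    [0, 0, 0, 0, 0],
    [0, 0, 0, 0, 0]
  ]
}}

```text
t: 11.25
position: [0.4451, 0.261, 0.1511]
eef_rot: [0.001, 0.849, 0.528, 0.0]
ft_force: [0.6, 2.0, 3.4]
grip_width: 0.0116
```

```bash
python3 st.py
```

```text
11.25 [0.4451 0.261  0.1511] j6 0.905 yaw 63.79 w 0.0116 [0.6 2.  3.4] [ 0.024 -0.049  1.702] tq6 1.683
```

The moment jumped to about 1.65 N m and stayed there while the tool turned another 4°, so the screw is seated firmly. It has been held for more than 1 s. Now backing off.

{"method": "arm_command", "body": {
  "motion": [
    [0, 0, 0, 0, -1],
    [0, 0, 0, -0.003, -1],
    [0, 0, 0, -0.003, -1],
    [0, 0, 0, -0.003, -1],
    [0, 0, 0, -0.004, -1]
  ]
}}

```text
t: 11.75
position: [0.4451, 0.262, 0.1511]
eef_rot: [-0.001, 0.717, 0.697, 0.001]
ft_force: [0.8, 4.2, -0.0]
grip_width: 0.0113
```

{"method": "arm_command", "body": {
  "motion": [
    [0, 0, 0, -0.003, -1],
    [0, 0, 0, -0.003, -1],
    [0, 0, 0, -0.004, -1],
    [0, 0, 0, -0.003, -1],
    [0, 0, 0, -0.003, -1]
  ]
}}

```text
t: 12.25
position: [0.4449, 0.2619, 0.1515]
eef_rot: [-0.001, 0.549, 0.836, 0.001]
ft_force: [0.1, 2.8, 0.5]
grip_width: 0.011
```

{"method": "arm_command", "body": {
  "motion": [
    [0, 0, 0, -0.003, -1],
    [0, 0, 0, -0.003, -1],
    [0, 0, 0, -0.004, -1],
    [0, 0, 0, -0.003, -1],
    [0, 0, 0, -0.003, -1]
  ]
}}

```text
t: 12.75
position: [0.4448, 0.2618, 0.1519]
eef_rot: [-0.001, 0.355, 0.935, 0.001]
ft_force: [0.4, 2.6, 0.5]
grip_width: 0.0114
```

{"method": "arm_command", "body": {
  "motion": [
    [0, 0, 0, -0.003, -1],
    [0, 0, 0, -0.003, -1],
    [0, 0, 0, -0.003, -1],
    [0, 0, 0, 0, 0],
    [0, 0, 0, 0, 0]
  ]
}}

```text
t: 13.25
position: [0.4447, 0.2616, 0.1521]
eef_rot: [-0.001, 0.231, 0.973, 0.001]
ft_force: [0.2, 3.2, 1.5]
grip_width: 0.0112
```

```bash
python3 st.py; python3 - <<'E'
from h import *
from cell import ctrl
px,W=wristcam(ctrl);cv2.imwrite("pics/w3.png",px);np.savez("w3.npz",K=W[0],p=W[1],R=W[2])
s=ctrl.camera("scene")["pixels"];t=ctrl.camera("top")["pixels"]
cv2.imwrite("pics/s3.png",s);cv2.imwrite("pics/t3.png",t)
cr=lambda f,x,y,w,h:cv2.resize(f[y:y+h,x:x+w],(400,400),interpolation=cv2.INTER_CUBIC)
cv2.imwrite("pics/c3.png",np.hstack([cr(px,190,110,140,140),cr(s,235,170,120,120)]))
print(proj(W,[[.4447,.2613,.1825],[.4447,.2613,.17]]))
E
```

```text
13.25 [0.4447 0.2616 0.1521] j6 -0.660 yaw 153.30 w 0.0112 [0.2 3.2 1.5] [0.689 0.162 0.032] tq6 0.013
[[258.17958452 265.52272862]
 [258.18496983 252.61088261]]
```

View pics/c3.png

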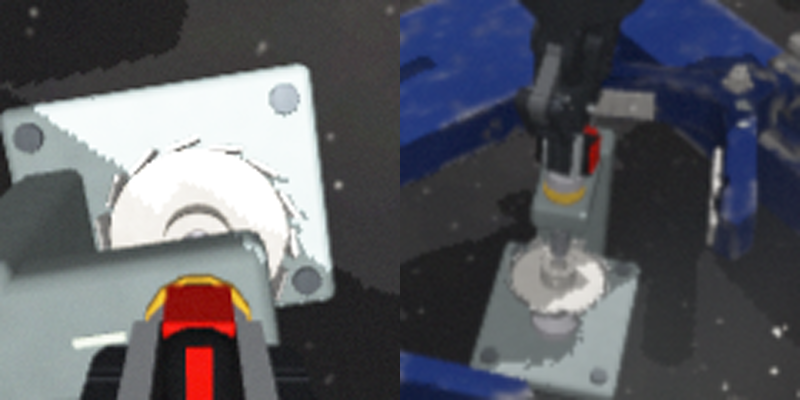

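The crop shows the stripe aligned with the fingers and the wing about 81° off the stand axis. I need about 9° more.

{"method": "arm_command", "body": {
  "motion": [
    [0, 0, 0, -0.003, -0.6],
    [0, 0, 0, -0.003, -0.6],
    [0, 0, 0, 0, -0.6],
    [0, 0, 0, 0, 0],
    [0, 0, 0, 0, 0]
  ]
}}

```text
t: 13.9
position: [0.4447, 0.2615, 0.1523]
eef_rot: [-0.0, 0.152, 0.988, 0.0]
ft_force: [-0.9, 5.5, 2.1]
grip_width: 0.0113
```

{"method": "arm_command", "body": {
  "motion": [
    [0, 0, 0, 0, 0],
    [0, 0, 0, 0, 0],
    [0, 0, 0, 0, 0],
    [0, 0, 0, 0, 0],
    [0, 0, 0, 0, 0]
  ]
}}

```text
t: 14.4
position: [0.4448, 0.2615, 0.1523]
eef_rot: [-0.0, 0.152, 0.988, 0.0]
ft_force: [-0.5, 5.6, 1.4]
grip_width: 0.0111
```

```bash
python3 st.py; python3 - <<'E'
from h import *
from cell import ctrl
px,W=wristcam(ctrl);h=cv2.cvtColor(px,cv2.COLOR_BGR2HSV)
m=(((h[...,0]<8)|(h[...,0]>172))&(h[...,1]>150)&(h[...,2]>190)).astype(np.uint8)
k,l,st,ce=cv2.connectedComponentsWithStats(m)
for i in range(1,k):
    if st[i,4]>15:print(st[i],ce[i],cv2.minAreaRect(np.argwhere(l==i)[:,::-1].astype(np.float32)))
cv2.imwrite("pics/c4.png",cv2.resize(px[110:260,180:340],(640,600),interpolation=cv2.INTER_CUBIC))
np.savez("w4.npz",K=W[0],p=W[1],R=W[2])
E
```

```text
14.4 [0.4448 0.2615 0.1523] j6 -0.819 yaw 162.51 w 0.0111 [-0.5  5.6  1.4] [ 0.887  0.292 -0.021] tq6 0.004
[247 223  25   4  54] [258.94444444 223.92592593] ((259.0, 224.5), (3.0, 24.0), 90.0)
[256 232   8  28 224] [259.5 245.5] ((259.5, 245.5), (27.0, 7.0), 90.0)
```

View pics/c4.png

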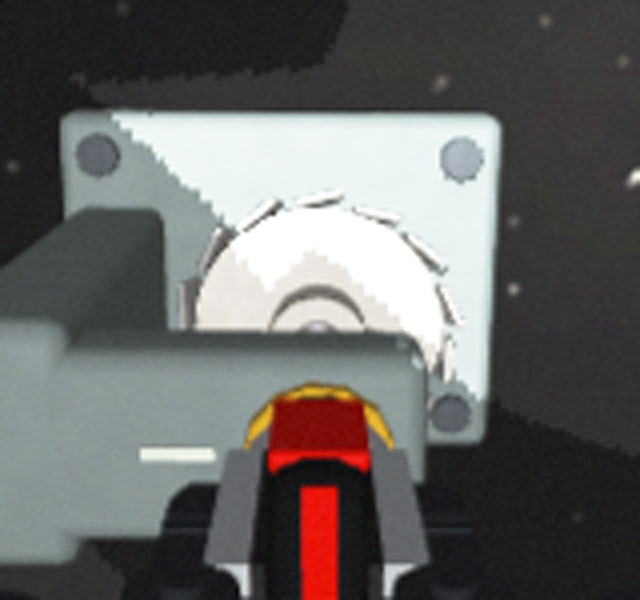

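The stripe (vertical, at x=320) is now square to the stand arm and foot edges (horizontal in the crop), so the wing is a quarter turn off the seat. It is still, with the pinch holding at 11 mm. Handing in.

```bash
python3 - <<'E'
from cell import ctrl
print(ctrl.finish_job())
E
```

```text
the job is handed in; nothing more can be done
None
```

I pinched the thumbscrew's wing once, turned it clockwise about 180° onto its seat, then backed it off a quarter turn. I handed the job in at 14.4 s of the 48 s, with the wing still pinched at the 40 N grip setting.

- **Seating:** the moment about the screw rose from about 0.1 to 1.65–1.70 N m and stayed there for over 0.5 s. The tool turned about 8° past the expected seat angle, so the wing slipped or flexed a little in the fingers there.
- **Final setting:** the last wrist picture shows the stripe back in line with the fingers and square to the stand's arm and foot edges. The tool yaw of 162.5°, against a stand axis of 72.5°, puts the screw about 90° (1.57 rad) off the seat.
- **Holding:** the yaw did not change over the last 0.5 s. The finger opening was 11 mm on the 12 mm wing, and the wrist force was about 6 N.
- **Not checked:** I did not measure the positions of the bottle, vials and timer again at the end. The arm passed well above the vials and never went near the bottle or timer, and none of the wrist-force readings suggested a knock.

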